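# Deburr the cut column of a drip stand

## Robot

A 6-joint arm with a two-finger parallel gripper is mounted at the origin on the work surface. World frame = base frame: x ahead of the robot, y to its left, z up, the work surface at z = 0. Lengths are in mm, angles in degrees, forces in N, time in s.
With the tool pointing down it reaches from about 350 to 850 mm from the base axis. Payload 8.1 kg.
Tool frame: the origin (TCP) lies between the finger pads; the fingertips stand 19 mm ahead of it and the grasp point (between the pads) is the TCP; z points along the fingers, y is the line along which they close (so a half turn about z gives the same grasp; the last joint's range is limited). The gripper opens to 93 mm and grips with 3 to 60 N. Pads are 15 mm wide; open, the fingers measure 128 mm over their backs; the gripper's body (75 mm by 188 mm) begins 65 mm behind the grasp point.
Start: joints at [63.976, 7.471, 85.268, -0, 87.261, -4.893], TCP at [216.277, 559.669, 237.635] pointing down, gripper open.
Joint ranges: [-169.43, 169.43], [-51.17, 129.36], [1.28, 143.12], [-76.62, 256.62], [0, 156.53], [-152.29, 152.29]. Speed limits (degrees/s): [136.94, 136.94, 159.86, 180, 180, 180].

## Interface

Orientations are given as [roll, pitch, yaw] about the fixed x, y, z axes, in that order (R = Rz(yaw) Ry(pitch) Rx(roll)).
In Python, from workcell import robot gives the robot as it stands.
- The arm moves only by the tool shift_gripper, called after "Emit:" by a JSON object that holds its "fn" and its "kwargs". Schema: {"type":"object","properties":{"deltas":{"type":"array","items":{"type":"object","properties":{"finger_gap":{"type":"number"},"dx":{"type":"number"},"dy":{"type":"number"},"dz":{"type":"number"},"rz":{"type":"number"}},"additionalProperties":false,"required":["finger_gap"]},"minItems":1,"maxItems":8},"only":{"type":"string"},"quiet":{"type":"boolean"},"lines":{"type":"string"}},"required":["deltas"],"additionalProperties":false}. deltas is a list of rows, 1 to 8 of them, each an object with the fields finger_gap (the opening from 0.0 (shut) to 1.0 (fully open)), dx, dy, dz (the shift in cm), rz (a turn about the tool's z in units of 10 degrees); a field left out counts as zero (the opening has to be given); each row is the pose to reach, as a shift and turn from the pose commanded when the call began, along the tool's axes at that moment; what a row does not reach only later rows make up. A row lasts 1/8 s, in which the tool goes at most 62.5 mm and 10.7 degrees, less where a joint would pass 70% of its speed; a pose out of reach is approached as far as the arm can. The fingers move at their own pace and stop on an object; the grip force is fixed at half the most. Time passes only in rows, so rows that do not move let the fingers close. The tool returns the time, the measured TCP pose, the force, the opening and the grip force at its end. only (a regular expression) keeps the lines of the reply that match it, lines (a string "A,B") keeps lines A to B, and quiet returns only ok. Input that does not fit is refused with a message, and nothing moves.
- robot.state(): the state, without advancing time (a new reading comes with each control period).
- robot.grab_frame(name): name is "scene" or "side" or "wrist"; returns a dict with "color" (480x640x3 uint8, red, green, blue), "mtx" (3x3 intrinsics, pixels), "rvec" (rotation vector, rad) and "tvec" (3), from world to camera coordinates, as OpenCV has them. Camera axes: x right, y down, z forward; pixel columns grow to the right and rows downward; lengths in mm; the calibration is good to about 2 mm. The wrist camera is an equidistant fisheye: a pixel r from the principal point sees the ray r / f radians off the axis. A picture is of the moment at which its call begins. There is no depth.
- robot.hand_in(): hands the job in; it is judged then, once.
The state is a dict: "time_s": time; "q": joint angles; "qvel": joint speeds; "joint_efforts": joint torques, N m; "eef_pos": TCP position; "eef_rot": TCP orientation; "wrist_force": force on the tool from outside, world axes, zero at the start; "moment": the same for the moment, N m; "gripper_width": opening from 0.0 (shut) to 1.0 (fully open); "gripper_force": force on a finger pad.
Only numpy, scipy, OpenCV 4.12 (cv2) and the standard library are available. Lean on these libraries where they do the work, as an engineer would, in place of code of your own. Each camera call takes 0.05 s, during which the arm holds its last target. There are 200 camera calls.

## Task

Lift the cap off the cut metal tube in the clamp and stand it right way up in the steel tray. Take the square-handled deburring tool from its block and, starting at the side of the clamp's screw and going clockwise seen from above, run its blade with light, steady sideways pressure all the way round the inner edge of the tube's mouth, back to the screw side. Then put the tool back in its empty hole, fully down, and leave everything else where it stands.

Things in the scene. Friction and masses are not known exactly. Their poses are not given: they have to be found in the camera images.
- clamp: Fixed grey block clamp, 90 mm square and 67 mm high on a 100 mm square plate, that holds an upright aluminium tube; origin on the tube's axis at table height, z up. Its screw with a cross bar sticks out at 42 mm height towards the clamp's own -x, to 90 mm from the axis: this is the screw side.
- bore (a point): Centre of the tube's mouth, 140 mm above the table, clamp's axes. Tube 54 mm outside, 44 mm bore (wall 5 mm), bore open for 128 mm down. Clockwise from above, from the screw side (-x), runs over +y, +x and -y back to -x.
- cap: Loose grey plastic cap over the tube's end: 66 mm wide, 19 mm high (skirt 15 mm deep, 58 mm inside), with a round knob 24 mm wide and 30 mm high on its top, at 19 to 49 mm; origin at the centre of the skirt's lower rim, z up. About 70 g. On the tube the rim is 15 mm below the mouth; lift it straight up.
- tray: Fixed open steel tray, 240 mm (its x) by 140 mm (its y), 35 mm high, walls and floor about 4 mm; origin under its centre. A jar stands in it somewhere along its x.
- block: Fixed white tool block, 240 mm (its x) by 60 mm by 85 mm high, with three 26 mm vertical through holes in a row along its x at -78, 0 and 78 mm; origin under its centre.
- block_hole0 (a point): Mouth of the block's hole at -78 mm along its x, on its top at 85 mm
- block_hole1 (a point): Mouth of the block's hole at 0 mm along its x, on its top at 85 mm
- block_hole2 (a point): Mouth of the block's hole at 78 mm along its x, on its top at 85 mm
- deburrer: Loose deburring tool, stands in one of the block's three holes, in any order: upright black handle 26 mm square (sides along its x and y), 8 to 88 mm above the origin, on a steel collar 38 mm wide and 8 mm high; origin at the centre of the collar's underside, which rests on the block's top; z up along the handle. Below the collar a 16 mm wide neck to -10 mm, then the blade. About 180 g.
- blade: The deburrer's straight round fluted steel blade, 10 mm wide, 12 to 62 mm below the collar's underside, the last 5 mm tapering to 6 mm; any side of it cuts. Origin at its pivot, on the tool's axis 10 mm below the collar's underside, where it is sprung to swing any way by up to 0.22 rad (1.5 N m per rad: about 1 N per mm of sideways push 40 mm down)
- blade_tip (a point): Lower end of the deburrer's blade, on its axis, 62 mm below the collar's underside. To deburr, keep the tool upright and this tip about 14 mm (5 to 24 mm) below the tube's mouth, and push outward so that the blade's side bears on the edge with 1 N or more; the tip is then about 16 mm from the tube's axis
- scraper: Bystander tool with waisted round black handle, up to 80 mm above its collar; stands in one of the block's three holes, in any order; origin at the collar's underside
- scriber: Bystander tool with thin steel handle 14 mm wide, up to 53 mm above its collar; stands in one of the block's three holes, in any order; origin at the collar's underside
- jar: Bystander amber jar, 44 mm wide, 60 mm high, standing in the tray; origin under its centre
- spray: Bystander bottle, 72 mm wide, 190 mm high; origin under its centre
- canister: Bystander open steel canister, 90 mm wide, 120 mm high; origin under its centre
- cup: Bystander paper cup, 72 mm wide, 85 mm high; origin under its centre
- carton: Bystander carton, 90 by 55 by 50 mm high; origin under its centre
- tape: Bystander roll of tape, 50 mm wide, 25 mm high, lying flat; origin under its centre

How it is judged (in metres and radians):
On the way, in this order (a step that is already met when the one before it is completed fails the run):
1. the cap stands released in the tray, right way up (x of cap in the frame of tray between -0.12 and 0.12 m and y of cap in the frame of tray between -0.07 and 0.07 m and z of cap in the frame of tray between -0.002 and 0.009 m and angle between cap's own z axis and vertical below 0.1 rad and linear speed of cap below 0.02 m/s and contact force between the fingers and cap below 0.1 N), for 0.2 s.
2. the deburrer's blade is in the tube's mouth and bears on its edge, at the screw side (clockwise from above) (x of blade_tip in the frame of bore between -0.021 and -0.0095 m and y of blade_tip in the frame of bore between -0.0058 and 0.0058 m and z of blade_tip in the frame of bore between -0.026 and -0.003 m and contact force between blade and clamp above 0.7 N), for 0.15 s.
3. the deburrer's blade is in the tube's mouth and bears on its edge, an eighth of the way round (clockwise from above) (x of blade_tip in the frame of bore between -0.0175 and -0.007 m and y of blade_tip in the frame of bore between 0.007 and 0.0175 m and z of blade_tip in the frame of bore between -0.026 and -0.003 m and contact force between blade and clamp above 0.7 N), for 0.15 s.
4. the deburrer's blade is in the tube's mouth and bears on its edge, a quarter (clockwise from above) (x of blade_tip in the frame of bore between -0.0058 and 0.0058 m and y of blade_tip in the frame of bore between 0.0095 and 0.021 m and z of blade_tip in the frame of bore between -0.026 and -0.003 m and contact force between blade and clamp above 0.7 N), for 0.15 s.
5. the deburrer's blade is in the tube's mouth and bears on its edge, three eighths (clockwise from above) (x of blade_tip in the frame of bore between 0.007 and 0.0175 m and y of blade_tip in the frame of bore between 0.007 and 0.0175 m and z of blade_tip in the frame of bore between -0.026 and -0.003 m and contact force between blade and clamp above 0.7 N), for 0.15 s.
6. the deburrer's blade is in the tube's mouth and bears on its edge, half (clockwise from above) (x of blade_tip in the frame of bore between 0.0095 and 0.021 m and y of blade_tip in the frame of bore between -0.0058 and 0.0058 m and z of blade_tip in the frame of bore between -0.026 and -0.003 m and contact force between blade and clamp above 0.7 N), for 0.15 s.
7. the deburrer's blade is in the tube's mouth and bears on its edge, five eighths (clockwise from above) (x of blade_tip in the frame of bore between 0.007 and 0.0175 m and y of blade_tip in the frame of bore between -0.0175 and -0.007 m and z of blade_tip in the frame of bore between -0.026 and -0.003 m and contact force between blade and clamp above 0.7 N), for 0.15 s.
8. the deburrer's blade is in the tube's mouth and bears on its edge, three quarters (clockwise from above) (x of blade_tip in the frame of bore between -0.0058 and 0.0058 m and y of blade_tip in the frame of bore between -0.021 and -0.0095 m and z of blade_tip in the frame of bore between -0.026 and -0.003 m and contact force between blade and clamp above 0.7 N), for 0.15 s.
9. the deburrer's blade is in the tube's mouth and bears on its edge, seven eighths (clockwise from above) (x of blade_tip in the frame of bore between -0.0175 and -0.007 m and y of blade_tip in the frame of bore between -0.0175 and -0.007 m and z of blade_tip in the frame of bore between -0.026 and -0.003 m and contact force between blade and clamp above 0.7 N), for 0.15 s.
10. the deburrer's blade is in the tube's mouth and bears on its edge, back at the screw side (clockwise from above) (all of step 2), for 0.15 s.
At the end, for the whole second after the job is handed in: The cap stands flat on the tray's floor, right way up (tilt under 0.1 rad). The deburrer stands in a hole of the block: within 12 mm of its axis, collar within 5 mm of the top, tilt under 0.08 rad. Both are released and at rest; bystanders shifted no more than 30 mm (all of step 1 and (horizontal distance between deburrer and block_hole0 below 0.012 m or horizontal distance between deburrer and block_hole1 below 0.012 m or horizontal distance between deburrer and block_hole2 below 0.012 m) and z of deburrer in the frame of block between 0.08 and 0.09 m and angle between deburrer's own z axis and vertical below 0.08 rad and linear speed of deburrer below 0.02 m/s and contact force between the fingers and deburrer below 0.1 N); the robot touches nothing.
It fails at once if the deburrer presses on the tube or its clamp with more than 20 N (contact force between deburrer and clamp above 20 N).
It fails at once if one of the other two tools is shifted by more than 30 mm or tipped (distance of any of scraper, scriber from where it was at the start of the episode above 0.03 m or angle between any of scraper, scriber's own z axis and vertical above 0.35 rad).
It fails at once if a bystander on the table is shifted by more than 30 mm or tipped (distance of any of spray, canister, cup, carton, tape from where it was at the start of the episode above 0.03 m or angle between any of spray, canister, cup, carton, tape's own z axis and vertical above 0.35 rad).
It fails at once if the jar in the tray is shifted by more than 30 mm or tipped (distance of jar from where it was at the start of the episode above 0.03 m or angle between jar's own z axis and vertical above 0.35 rad).
It also fails if it takes over 72 s, if anything falls off the work surface, if the arm or the gripper's body presses on something with over 40 N, if the wrist force passes 120 N, or if a joint passes its speed limit or range.

## Working session

There is one attempt and no reset: what is moved stays moved. The work goes in short steps, Python scripts to look and compute and a tool call to move; the robot and the scene stay as the last step left them, time stands still between calls to the robot, and variables do not carry over. Pictures are saved under pics/ and viewed, at most 10 in all, crops included, and the job is handed in when it is done.

```bash
ls; mkdir -p pics
```

Run:
```python
from workcell import robot
import cv2,numpy as np,pickle
d={}
for n in ("scene","side","wrist"):
    f=robot.grab_frame(n); d[n]=f
    cv2.imwrite(f"pics/{n}0.png",f["color"][:,:,::-1])
    R=cv2.Rodrigues(np.array(f["rvec"],float))[0]
    print(n,np.round(-R.T@np.array(f["tvec"]).ravel()),np.round(R[2],2),np.array(f["mtx"]).round(1).tolist())
pickle.dump(d,open("f0.pkl","wb"))
s=robot.state();print(s["time_s"],s["eef_pos"],s["eef_rot"],s["gripper_width"])
```

```text
pics
workcell.py
scene [1022.  817.  930.] [-0.38 -0.65 -0.65] [[569.7, 0.0, 320.5], [0.0, 569.7, 252.1], [0.0, 0.0, 1.0]]
side [285. 522. 802.] [ 0.29 -0.59 -0.76] [[466.5, 0.0, 317.9], [0.0, 466.5, 238.5], [0.0, 0.0, 1.0]]
wrist [147. 585. 384.] [ 0.24 -0.09 -0.97] [[371.6, 0.0, 321.6], [0.0, 371.6, 236.6], [0.0, 0.0, 1.0]]
0.15 [216.09504156 559.28499952 236.82696963] [-1.79916592e+02 -4.95862942e-03  1.58869718e+02] 0.9995499858189287
```

View pics/scene0.png

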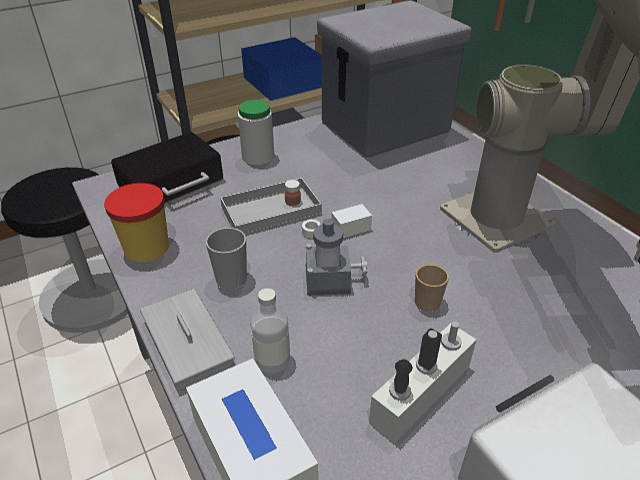

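View pics/side0.png

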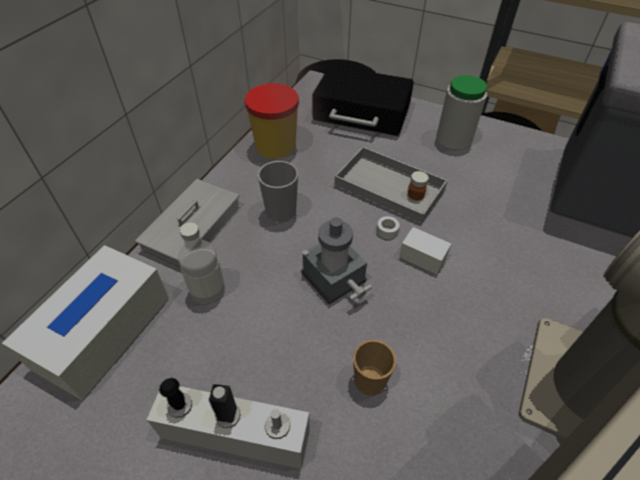

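The scene picture shows the clamp at (330,260) with its screw pointing right to (368,268). The deburrer is the middle tool, at (429,350). The tray is at (270,205), with the jar at its right end (292,190). In the side picture the clamp is at (335,260), the deburrer at (223,405), and the tray at (390,185) with the jar at (418,187). I'll enlarge both for accurate pixels.

Run:
```python
import pickle,cv2,numpy as np
d=pickle.load(open("f0.pkl","rb"))
def c(n,x,y,w=100,h=75,k=4):
    im=cv2.convertScaleAbs(d[n]["color"][y:y+h,x:x+w,::-1],alpha=1.3)
    im=cv2.resize(im,None,fx=k,fy=k,interpolation=cv2.INTER_CUBIC)
    for i in range(0,w,10):cv2.line(im,(i*k,0),(i*k,6 if i%50 else 16),(0,0,255),1)
    for i in range(0,h,10):cv2.line(im,(0,i*k),(6 if i%50 else 16,i*k),(0,0,255),1)
    cv2.putText(im,f"{n}{x},{y}",(20,295),0,.5,(0,0,255),1)
    return im
a=np.vstack([np.hstack([c("scene",285,215),c("side",290,215)]),np.hstack([c("scene",370,320),c("side",150,375)])])
cv2.imwrite("pics/m1.png",a)
a=np.vstack([np.hstack([c("scene",220,165),c("scene",270,165)]),np.hstack([c("side",330,145),c("side",370,145)])])
cv2.imwrite("pics/m2.png",a)
```

```text
(no output)
```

View pics/m1.png

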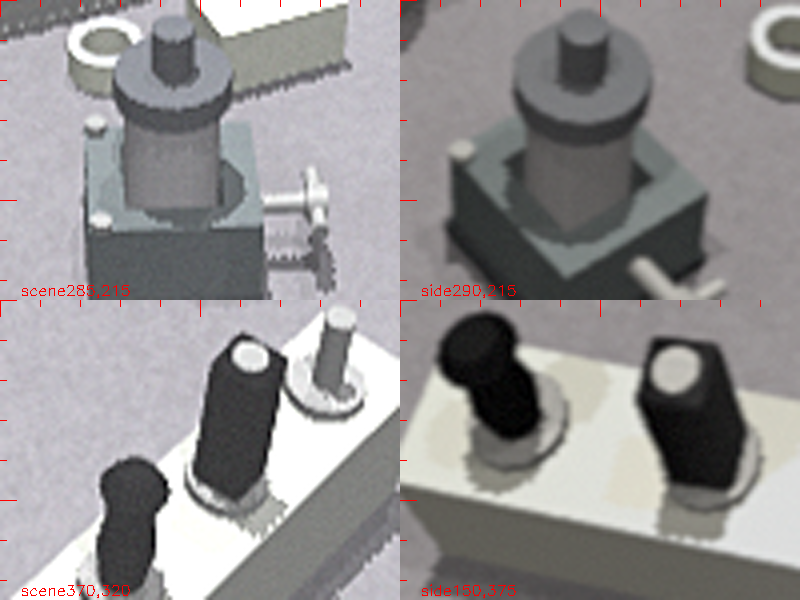

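View pics/m2.png

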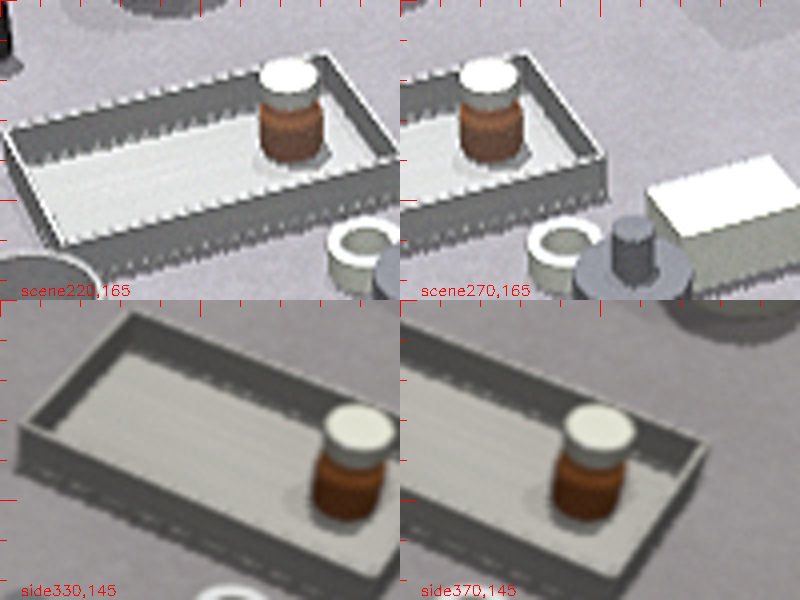

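The enlargements give these pixels. Knob top is (328.5,222) in scene and (335.8,221) in side. Deburrer handle top is (432.5,334) in scene and (219,392.5) in side. The tray and clamp corners and the jar lid, (292.5,184) and (420,177), are also clear.

Create h.py:
```python
import numpy as np,cv2
from scipy.optimize import least_squares
def ray(f,p,fish=False):
    K=np.array(f["mtx"],float);R=cv2.Rodrigues(np.array(f["rvec"],float))[0];t=np.array(f["tvec"],float).ravel()
    a=(p[0]-K[0,2])/K[0,0];b=(p[1]-K[1,2])/K[1,1]
    if fish:
        r=np.hypot(a,b);s=np.sin(r)/r if r>1e-9 else 1.;v=np.array([a*s,b*s,np.cos(r)])
    else: v=np.array([a,b,1.])
    v=R.T@v;return -R.T@t,v/np.linalg.norm(v)
def tri(rs):
    A=sum(np.eye(3)-np.outer(v,v) for o,v in rs);B=sum((np.eye(3)-np.outer(v,v))@o for o,v in rs)
    p=np.linalg.solve(A,B);return p,max(np.linalg.norm(np.cross(p-o,v)) for o,v in rs)
def onz(r,z): o,v=r;return o+v*(z-o[2])/v[2]
def toolax(rpy):
    from scipy.spatial.transform import Rotation as R
    return R.from_euler("xyz",rpy,degrees=True).as_matrix()
```

Run:
```python
import pickle;from h import *
d=pickle.load(open("f0.pkl","rb"));S,D=d["scene"],d["side"]
P={"knob":((328.5,222),(335.8,221)),"captop":((328.5,234),(335.8,237)),"debtop":((432.5,334.2),(219,392.5)),"jar":((292.5,184),(420,177)),
"trA":((222,198),(335,177.5)),"trA2":((222,198),(363.5,148)),"clA":((351,270.5),(332.5,283.75)),"clB":((347.5,246),(366.5,263.5)),"clC":((307,272.5),(303.25,254.5)),
"t1":((235.5,225.5),(335,177.5)),"t2":((222,198),(363.5,148)),"t3":((302,178),(446.5,182.5)),"t4":((321,203.75),(424.25,214.5))}
for k,(a,b) in P.items():
    p,e=tri([ray(S,a),ray(D,b)]);print(k,p.round(1),round(e,1))
for n,c in (("scene",[(307,247),(347.5,246),(351,270.5),(307,272.5)]),("side",[(366.5,263.5),(332.5,283.75),(303.25,254.5)])):
    print(n,"clamp@67",[onz(ray(d[n],p),67)[:2].round(1).tolist() for p in c])
for n,c in (("scene",[(222,198),(302,178),(321,203.75),(235.5,225.5)]),("side",[(363.5,148),(446.5,182.5),(424.25,214.5),(335,177.5)])):
    print(n,"tray@35",[onz(ray(d[n],p),35)[:2].round(1).tolist() for p in c])
print("block@85",[onz(ray(D,p),85)[:2].round(1).tolist() for p in [(151,425),(302,445),(308,411),(163,388)]])
print("screw",onz(ray(S,(362.5,265)),42)[:2],onz(ray(S,(353,265)),42)[:2])
```

```text
knob [516.  -17.9 171.1] 0.6
captop [513.7 -17.4 133.2] 2.9
debtop [523.2 348.4 171.4] 0.4
jar [ 439.3 -334.1   58.6] 0.2
trA [ 638.2 -289.5   68. ] 41.2
trA2 [ 615.5 -413.1   26.9] 0.0
clA [491.3  41.4  63.1] 0.0
clB [452.1 -35.   62. ] 0.3
clC [578.   -2.9  59.5] 2.4
t1 [ 634.  -277.1   28.4] 2.9
t2 [ 615.5 -413.1   26.9] 0.0
t3 [ 381.9 -383.9   27.5] 2.5
t4 [ 396.4 -253.5   26.5] 0.7
scene clamp@67 [[538.9, -75.3], [455.3, -30.5], [493.7, 44.9], [581.6, 1.1]]
side clamp@67 [[450.9, -30.9], [490.3, 43.9], [574.0, 5.3]]
scene tray@35 [[619.1, -402.1], [386.3, -377.9], [402.1, -244.5], [636.4, -273.5]]
side tray@35 [[612.0, -403.3], [380.4, -371.4], [395.0, -244.0], [629.7, -266.2]]
block@85 [[618.5, 412.9], [401.5, 336.5], [416.6, 288.1], [639.4, 358.8]]
screw [445.29720937  20.16566806] [464.30889273   9.03414979]
```

The rows are not in the units I measure in: shifts go in cm and turns go in units of 10 degrees. I convert before sending: -27 mm is -2.7, -345 mm is -34.5.

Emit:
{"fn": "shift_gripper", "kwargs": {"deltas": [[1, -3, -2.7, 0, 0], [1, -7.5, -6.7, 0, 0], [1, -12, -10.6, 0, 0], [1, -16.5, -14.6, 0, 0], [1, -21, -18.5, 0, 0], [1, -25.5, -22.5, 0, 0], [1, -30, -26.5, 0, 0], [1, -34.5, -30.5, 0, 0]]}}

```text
refused: deltas[0]: [1, -3, -2.7, 0, 0] is not of type 'object' (schema: type "object"). Nothing was moved.
```

Wrong form. The message asks for a list of objects with named fields, so I'll send the same numbers that way.

Emit:
{"fn": "shift_gripper", "kwargs": {"deltas": [{"finger_gap": 1, "dx": -3, "dy": -2.7}, {"finger_gap": 1, "dx": -7.5, "dy": -6.7}, {"finger_gap": 1, "dx": -12, "dy": -10.6}, {"finger_gap": 1, "dx": -16.5, "dy": -14.6}, {"finger_gap": 1, "dx": -21, "dy": -18.5}, {"finger_gap": 1, "dx": -25.5, "dy": -22.5}, {"finger_gap": 1, "dx": -30, "dy": -26.5}, {"finger_gap": 1, "dx": -34.5, "dy": -30.5}]}}

```text
time_s: 1.15
eef_pos: [428.6, 149.0, 237.6]
eef_rot: [180.0, 0.0, 158.9]
wrist_force: [-0.1, -0.0, -0.1]
gripper_width: 1.0
gripper_force: 0.0
```

Emit:
{"fn": "shift_gripper", "kwargs": {"deltas": [{"finger_gap": 1, "dx": -4.5, "dy": -4}, {"finger_gap": 1, "dx": -9, "dy": -8}, {"finger_gap": 1, "dx": -12.5, "dy": -11}, {"finger_gap": 1, "dx": -14.2, "dy": -12.5}, {"finger_gap": 1, "dx": -14.2, "dy": -12.5}, {"finger_gap": 1, "dx": -14.2, "dy": -12.5}]}}

```text
time_s: 1.9
eef_pos: [515.1, -15.8, 237.5]
eef_rot: [180.0, -0.0, 158.9]
wrist_force: [0.1, 0.2, 0.9]
gripper_width: 1.002
gripper_force: 0.0
```

Run:
```python
from workcell import robot
import cv2,pickle
f=robot.grab_frame("wrist");pickle.dump(f,open("w1.pkl","wb"));cv2.imwrite("pics/w1.png",f["color"][:,:,::-1])
s=robot.state();print(s["time_s"],s["eef_pos"],s["eef_rot"],s["q"],s["wrist_force"])
```

```text
1.95 [515.07569963 -15.6468457  237.55674163] [ 1.79982948e+02 -3.02863386e-02  1.58947760e+02] [-7.45869171e+00 -5.70536236e+00  9.85885420e+01  2.37216624e-02
  8.71422509e+01 -7.64076350e+01] [-0.42993167  0.44979902 -0.11512092]
```

View pics/w1.png

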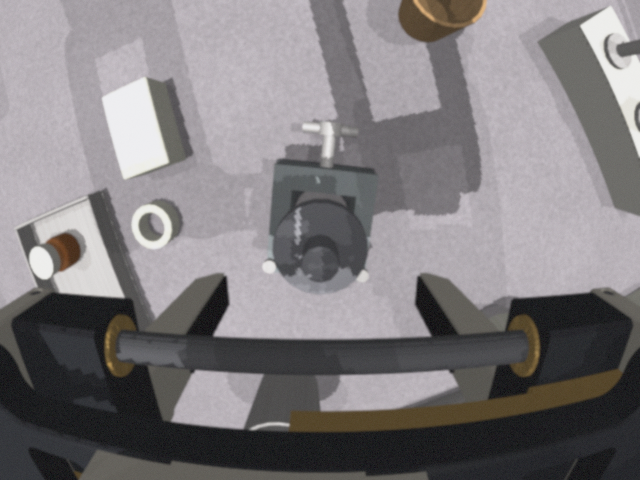

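The wrist view shows the knob top at about (320,262) and the cap disc centred at about (320,246), midway between the fingers. I'll check this against the two-view result.

Run:
```python
import pickle;from h import *
W=pickle.load(open("w1.pkl","rb"));d=pickle.load(open("f0.pkl","rb"))
g=cv2.cvtColor(W["color"],cv2.COLOR_RGB2GRAY)
print(cv2.HoughCircles(cv2.medianBlur(g[190:300,260:380],3),cv2.HOUGH_GRADIENT,1,8,param1=60,param2=14,minRadius=10,maxRadius=55))
rs=[ray(d["scene"],(328.5,222)),ray(d["side"],(335.8,221)),ray(W,(320,262),1)]
print(tri(rs),onz(rs[2],174),onz(ray(W,(320,246),1),144))
for n,p,z in (("canister",(227,243),120),("spray",(267,295),190),("cup",(431,272),85),("tape",(312,229),25),("carton",(351,220),50)):
    print(n,onz(ray(d["scene"],p),z)[:2].round())
```

```text
[[[60.5 56.5 47.8]
  [60.5 65.5 52.2]
  [49.5 57.5 37.8]
  [69.5 56.5 40. ]
  [68.5 67.5 33.8]
  [59.5 46.5 38.9]
  [52.5 72.5 30.8]
  [64.5 39.5 30.8]
  [77.5 40.5 37.7]
  [73.5 27.5 38.6]
  [67.5 47.5 33.3]
  [63.5 25.5 30.8]
  [41.5 58.5 29.7]
  [56.5 33.5 25.2]
  [32.5 72.5 30.2]
  [52.5 81.5 22.4]
  [61.5 74.5 16.6]
  [34.5 52.5 22.9]
  [28.5 43.5 12.7]
  [56.5 18.5 27.4]
  [84.5 36.5 26.6]
  [41.5 39.5 23.2]
  [40.5 83.5 15. ]
  [19.5 38.5 11. ]
  [45.5 22.5 11. ]
  [80.5 84.5 14.5]
  [56.5 93.5 11. ]]]
(array([515.55835315, -17.54142307, 171.09440155]), np.float64(1.0193497693315303)) [513.77815727 -16.66266872 174.        ] [512.69939264 -16.32756454 144.        ]
canister [ 715. -122.]
spray [737. 133.]
cup [357. 153.]
tape [ 470. -174.]
carton [ 382. -128.]
```

Emit:
{"fn": "shift_gripper", "kwargs": {"deltas": [{"finger_gap": 1, "dy": -0.1, "dz": 3}, {"finger_gap": 1, "dy": -0.1, "dz": 5.5}, {"finger_gap": 1, "dy": -0.1, "dz": 6.7}, {"finger_gap": 1, "dy": -0.1, "dz": 7}, {"finger_gap": 0, "dy": -0.1, "dz": 7}, {"finger_gap": 0, "dy": -0.1, "dz": 7}, {"finger_gap": 0, "dy": -0.1, "dz": 7}, {"finger_gap": 0, "dy": -0.1, "dz": 7}]}}

```text
time_s: 2.95
eef_pos: [515.4, -18.0, 168.0]
eef_rot: [180.0, 0.0, 158.9]
wrist_force: [0.1, -0.4, 0.1]
gripper_width: 0.621
gripper_force: 0.0
```

Emit:
{"fn": "shift_gripper", "kwargs": {"deltas": [{"finger_gap": 0}, {"finger_gap": 0, "dz": -1}, {"finger_gap": 0, "dz": -3}, {"finger_gap": 0, "dz": -6}, {"finger_gap": 0, "dz": -8.5}, {"finger_gap": 0, "dz": -8.5}]}}

```text
time_s: 3.7
eef_pos: [516.6, -18.1, 255.7]
eef_rot: [179.9, 0.3, 158.9]
wrist_force: [0.1, 0.1, -1.1]
gripper_width: 0.013
gripper_force: 0.0
```

The fingers were still closing when the lift began, so the grasp missed: a full stroke takes about 10 rows. I'll reopen, check that the cap hasn't moved, and try again.

Emit:
{"fn": "shift_gripper", "kwargs": {"deltas": [{"finger_gap": 0.6}, {"finger_gap": 0.6}, {"finger_gap": 0.6}, {"finger_gap": 0.6}, {"finger_gap": 0.6}, {"finger_gap": 0.6}]}}

```text
time_s: 4.45
eef_pos: [515.2, -17.9, 252.6]
eef_rot: [-180.0, -0.0, 158.9]
wrist_force: [-0.4, -0.5, -1.4]
gripper_width: 0.582
gripper_force: 0.0
```

Run:
```python
from workcell import robot
import pickle,numpy as np
d=pickle.load(open("f0.pkl","rb"))
f=robot.grab_frame("scene");a=f["color"][215:250,310:347].astype(int);b=d["scene"]["color"][215:250,310:347].astype(int)
print(abs(a-b).mean(), [abs(np.roll(a,s,(0,1))-b).mean().round(1) for s in [(0,1),(1,0),(0,-1),(-1,0)]])
```

```text
16.962419562419562 [np.float64(22.0), np.float64(23.5), np.float64(22.6), np.float64(25.2)]
```

Converted, 85 mm is 8.5, 82 mm is 8.2.

Emit:
{"fn": "shift_gripper", "kwargs": {"deltas": [{"finger_gap": 0.6, "dz": 4}, {"finger_gap": 0.6, "dz": 7}, {"finger_gap": 0.6, "dz": 8.2}, {"finger_gap": 0.6, "dz": 8.5}, {"finger_gap": 0.6, "dz": 8.5}, {"finger_gap": 0, "dz": 8.5}, {"finger_gap": 0, "dz": 8.5}, {"finger_gap": 0, "dz": 8.5}]}}

```text
time_s: 5.5
eef_pos: [515.4, -17.9, 168.1]
eef_rot: [180.0, 0.0, 158.9]
wrist_force: [-0.2, -0.0, -0.5]
gripper_width: 0.325
gripper_force: 0.0
```

Emit:
{"fn": "shift_gripper", "kwargs": {"deltas": [{"finger_gap": 0}, {"finger_gap": 0}, {"finger_gap": 0}, {"finger_gap": 0}, {"finger_gap": 0}]}}

```text
time_s: 6.12
eef_pos: [515.3, -17.9, 167.9]
eef_rot: [180.0, 0.0, 158.9]
wrist_force: [-1.1, 0.3, 3.4]
gripper_width: 0.251
gripper_force: 30.0
```

Converted, -40 mm is -4, -85 mm is -8.5.

Emit:
{"fn": "shift_gripper", "kwargs": {"deltas": [{"finger_gap": 0, "dz": -1}, {"finger_gap": 0, "dz": -4}, {"finger_gap": 0, "dz": -7.5}, {"finger_gap": 0, "dz": -8.5}, {"finger_gap": 0, "dz": -8.5}]}}

```text
time_s: 6.75
eef_pos: [515.4, -18.0, 252.9]
eef_rot: [180.0, 0.1, 158.9]
wrist_force: [0.2, -0.0, -1.6]
gripper_width: 0.251
gripper_force: 30.0
```

Emit:
{"fn": "shift_gripper", "kwargs": {"deltas": [{"finger_gap": 0, "dx": -1.5, "dy": -2.8}, {"finger_gap": 0, "dx": -4.2, "dy": -7.8}, {"finger_gap": 0, "dx": -7, "dy": -13}, {"finger_gap": 0, "dx": -9.8, "dy": -18.2}, {"finger_gap": 0, "dx": -12.2, "dy": -22.6}, {"finger_gap": 0, "dx": -14, "dy": -25.9}, {"finger_gap": 0, "dx": -15, "dy": -27.8}, {"finger_gap": 0, "dx": -15, "dy": -27.8}]}}

```text
time_s: 7.75
eef_pos: [553.7, -332.2, 249.8]
eef_rot: [180.0, -0.2, 158.7]
wrist_force: [-0.1, 0.2, -1.3]
gripper_width: 0.253
gripper_force: 30.0
```

Run:
```python
from workcell import robot
import cv2,numpy as np
f=robot.grab_frame("scene");g=robot.grab_frame("side")
cv2.imwrite("pics/p2.png",np.hstack([cv2.resize(x["color"][60:360,s:s+300,::-1],(400,400)) for x,s in((f,180),(g,250))]))
```

```text
(no output)
```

View pics/p2.png

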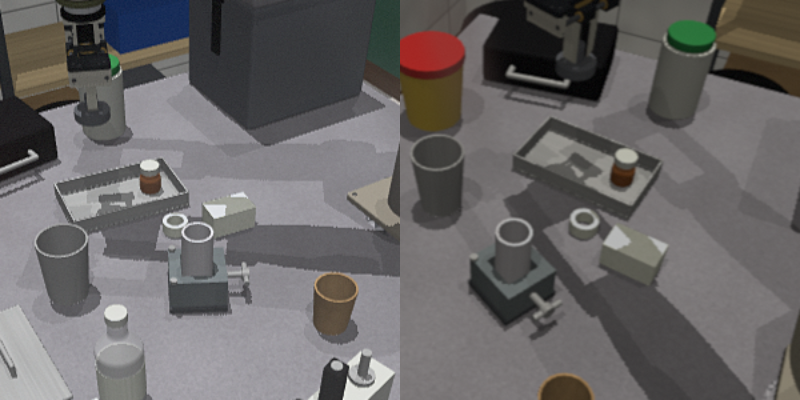

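The cap is held above the tray, and the tube mouth is now in view: about (328,232) in scene and (335,230) in side. Lowering now.

Converted, 202 mm is 20.2, 198 mm is 19.8.

Emit:
{"fn": "shift_gripper", "kwargs": {"deltas": [{"finger_gap": 0, "dz": 3}, {"finger_gap": 0, "dz": 8}, {"finger_gap": 0, "dz": 13}, {"finger_gap": 0, "dz": 17}, {"finger_gap": 0, "dz": 19}, {"finger_gap": 0, "dz": 19.8}, {"finger_gap": 0, "dz": 20.2}, {"finger_gap": 0, "dz": 20.2}]}}

```text
time_s: 8.85
eef_pos: [555.7, -331.8, 52.1]
eef_rot: [-180.0, 0.1, 158.9]
wrist_force: [0.4, 0.4, -1.0]
gripper_width: 0.25
gripper_force: 30.0
```

Emit:
{"fn": "shift_gripper", "kwargs": {"deltas": [{"finger_gap": 0, "dz": 0.1}, {"finger_gap": 0, "dz": 0.2}, {"finger_gap": 0, "dz": 0.3}, {"finger_gap": 0, "dz": 0.3}, {"finger_gap": 0, "dz": 0.3}]}}

```text
time_s: 9.48
eef_pos: [554.8, -331.3, 47.6]
eef_rot: [180.0, -0.0, 158.9]
wrist_force: [0.2, -0.3, -0.5]
gripper_width: 0.254
gripper_force: 30.0
```

Emit:
{"fn": "shift_gripper", "kwargs": {"deltas": [{"finger_gap": 0, "dz": 0.1}, {"finger_gap": 0, "dz": 0.2}, {"finger_gap": 0, "dz": 0.2}]}}

```text
time_s: 9.85
eef_pos: [555.0, -331.4, 46.8]
eef_rot: [-180.0, 0.0, 158.9]
wrist_force: [-4.0, 3.3, 8.8]
gripper_width: 0.25
gripper_force: 30.0
```

Emit:
{"fn": "shift_gripper", "kwargs": {"deltas": [{"finger_gap": 0.5}, {"finger_gap": 0.5}, {"finger_gap": 0.5}, {"finger_gap": 0.5}, {"finger_gap": 0.5, "dz": -0.1}, {"finger_gap": 0.5, "dz": -3}, {"finger_gap": 0.5, "dz": -7.5}, {"finger_gap": 0.5, "dz": -13}]}}

```text
time_s: 10.85
eef_pos: [554.0, -330.7, 175.6]
eef_rot: [180.0, -0.1, 158.9]
wrist_force: [1.1, -0.3, 0.8]
gripper_width: 0.5
gripper_force: 0.0
```

Converted, 284 mm is 28.4, 246 mm is 24.6.

Emit:
{"fn": "shift_gripper", "kwargs": {"deltas": [{"finger_gap": 0.7, "dz": -5}, {"finger_gap": 0.7, "dx": 2, "dy": 4.2, "dz": -7.5}, {"finger_gap": 0.7, "dx": 4.5, "dy": 9.4, "dz": -7.5}, {"finger_gap": 0.7, "dx": 7, "dy": 14.6, "dz": -7.5}, {"finger_gap": 0.7, "dx": 9.5, "dy": 19.8, "dz": -7.5}, {"finger_gap": 0.7, "dx": 11.8, "dy": 24.6, "dz": -7.5}, {"finger_gap": 0.7, "dx": 13.6, "dy": 28.4, "dz": -7.5}, {"finger_gap": 0.7, "dx": 13.6, "dy": 28.4, "dz": -7.5}]}}

```text
time_s: 11.85
eef_pos: [530.2, -14.7, 251.0]
eef_rot: [180.0, 0.0, 159.1]
wrist_force: [0.0, -0.5, -0.7]
gripper_width: 0.7
gripper_force: 0.0
```

Emit:
{"fn": "shift_gripper", "kwargs": {"deltas": [{"finger_gap": 0.7}, {"finger_gap": 0.7}]}}

```text
time_s: 12.1
eef_pos: [530.5, -18.5, 250.6]
eef_rot: [-180.0, 0.0, 158.8]
wrist_force: [0.1, -0.8, 0.6]
gripper_width: 0.702
gripper_force: 0.0
```

Run:
```python
from workcell import robot
import cv2,pickle
d={n:robot.grab_frame(n) for n in("wrist","scene","side")};pickle.dump(d,open("w2.pkl","wb"))
s=robot.state();print(s["eef_pos"],s["eef_rot"])
```

```text
[530.42599355 -18.31138366 250.53991979] [-1.79993103e+02 -9.30429434e-03  1.58782919e+02]
```

Emit:
{"fn": "shift_gripper", "kwargs": {"deltas": [{"finger_gap": 0.7, "dx": 2, "dy": 5}, {"finger_gap": 0.7, "dx": 4.2, "dy": 10.4, "rz": -1}, {"finger_gap": 0.7, "dx": 6.4, "dy": 15.8, "rz": -2}, {"finger_gap": 0.7, "dx": 8.6, "dy": 21.2, "rz": -3}, {"finger_gap": 0.7, "dx": 10.8, "dy": 26.6, "rz": -3.8}, {"finger_gap": 0.7, "dx": 12.8, "dy": 31, "rz": -4}, {"finger_gap": 0.7, "dx": 13.5, "dy": 33, "rz": -4}, {"finger_gap": 0.7, "dx": 13.5, "dy": 33, "rz": -4}]}}

```text
time_s: 13.25
eef_pos: [523.5, 339.5, 250.2]
eef_rot: [-180.0, -0.0, -161.1]
wrist_force: [-0.0, -0.3, -1.0]
gripper_width: 0.7
gripper_force: 0.0
```

Run:
```python
from workcell import robot
import cv2,pickle,numpy as np
f=robot.grab_frame("wrist");pickle.dump(f,open("w3.pkl","wb"))
s=robot.state();print(s["eef_pos"],s["eef_rot"],s["q"])
d=pickle.load(open("w2.pkl","rb"))
c=lambda im,x,y,w,h,k:cv2.resize(im[y:y+h,x:x+w,::-1],None,fx=k,fy=k,interpolation=cv2.INTER_CUBIC)
cv2.imwrite("pics/m3.png",np.vstack([np.hstack([c(d["wrist"]["color"],250,190,133,100,3),c(f["color"],220,150,200,150,2)]),
 np.hstack([c(d["scene"]["color"],295,215,80,60,5),c(d["side"]["color"],295,210,80,60,5)])]))
```

```text
[523.75177386 338.34228771 250.30992764] [-1.79955377e+02 -3.66762784e-02 -1.61157216e+02] [ 2.81742958e+01  1.08613391e+01  8.01980572e+01 -3.80919548e-02
  8.89840304e+01 -8.06678123e+01]Traceback (most recent call last):
  File "<stdin>", line 7, in <module>
    return _nx.concatenate(arrs, 0, dtype=dtype, casting=casting)
           ~~~~~~~~~~~~~~~^^^^^^^^^^^^^^^^^^^^^^^^^^^^^^^^^^^^^^^
ValueError: all the input array dimensions except for the concatenation axis must match exactly, but along dimension 1, the array at index 0 has size 799 and the array at index 1 has size 800
```

Run:
```python
import cv2,pickle,numpy as np
f=pickle.load(open("w3.pkl","rb"));d=pickle.load(open("w2.pkl","rb"))
c=lambda im,x,y,w,h,k:cv2.resize(im[y:y+h,x:x+w,::-1],(400,300),interpolation=cv2.INTER_CUBIC)
cv2.imwrite("pics/m3.png",np.vstack([np.hstack([c(d["wrist"]["color"],260,200,120,90,3),c(f["color"],240,180,160,120,2)]),
 np.hstack([c(d["scene"]["color"],295,215,80,60,5),c(d["side"]["color"],295,210,80,60,5)])]))
```

```text
(no output)
```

View pics/m3.png

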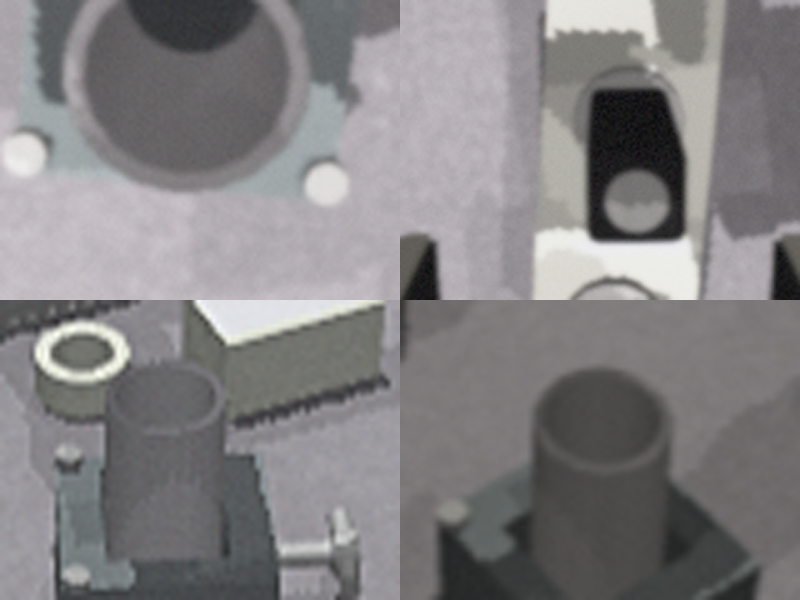

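The tube mouth centre is at about (315.8,220.7) in wrist, (328.1,234.4) in scene and (335.4,234.2) in side. The handle's square top is parallel to the gripper, with its centre at about (334.8,260.4) in the wrist image.

Run:
```python
import pickle;from h import *
f=pickle.load(open("w3.pkl","rb"));w=pickle.load(open("w2.pkl","rb"));d=pickle.load(open("f0.pkl","rb"))
rs=[ray(w["scene"],(328.1,234.4)),ray(w["side"],(335.4,234.2)),ray(w["wrist"],(315.8,220.7),1)]
print(tri(rs),[onz(r,140).round(1) for r in rs])
rs=[ray(d["scene"],(432.5,334.2)),ray(d["side"],(219,392.5)),ray(f,(334.8,260.4),1)]
p,e=tri(rs);print(p,e,[onz(r,173).round(1) for r in rs])
from workcell import robot
s=robot.state();R=toolax(s["eef_rot"]);print(s["eef_pos"],R.T@(np.array([p[0],p[1],173-40])-s["eef_pos"]))
a,b=[onz(ray(f,q,1),173)[:2] for q in((317,275.3),(352.8,275.8))]
print("edge angle",np.degrees(np.arctan2(*(b-a)[::-1])),np.linalg.norm(b-a),"tool y",np.degrees(np.arctan2(R[1,1],R[0,1])))
g=cv2.cvtColor(w["wrist"]["color"],cv2.COLOR_RGB2GRAY)
```

```text
(array([515.59233637, -17.86343839, 135.43735709]), np.float64(0.6389104697367908)) [array([518.9, -13.6, 140. ]), array([513.9, -14.2, 140. ]), array([514.3, -17. , 140. ])]
[523.36256338 348.82241333 171.96984514] 0.5357362650253021 [array([524.3, 349. , 173. ]), array([522.4, 349.2, 173. ]), array([523.3, 349. , 173. ])]
[523.75177386 338.34228771 250.30992764] [ -3.09153216  10.13554211 117.30011448]
edge angle 107.90656336602636 23.24311762591749 tool y 108.8428122091207
```

Converted, 115 mm is 11.5, 10 mm is 1, 0.9 degrees is 0.09.

Emit:
{"fn": "shift_gripper", "kwargs": {"deltas": [{"finger_gap": 0.7, "dx": -0.3, "dy": 1, "dz": 3, "rz": 0.09}, {"finger_gap": 0.7, "dx": -0.3, "dy": 1, "dz": 7, "rz": 0.09}, {"finger_gap": 0.7, "dx": -0.3, "dy": 1, "dz": 10, "rz": 0.09}, {"finger_gap": 0.7, "dx": -0.3, "dy": 1, "dz": 11.2, "rz": 0.09}, {"finger_gap": 0.7, "dx": -0.3, "dy": 1, "dz": 11.5, "rz": 0.09}, {"finger_gap": 0.7, "dx": -0.3, "dy": 1, "dz": 11.5, "rz": 0.09}, {"finger_gap": 0, "dx": -0.3, "dy": 1, "dz": 11.5, "rz": 0.09}, {"finger_gap": 0, "dx": -0.3, "dy": 1, "dz": 11.5, "rz": 0.09}]}}

```text
time_s: 14.3
eef_pos: [523.5, 349.9, 136.7]
eef_rot: [180.0, 0.1, -162.0]
wrist_force: [0.2, 0.5, 1.0]
gripper_width: 0.532
gripper_force: 0.0
```

Emit:
{"fn": "shift_gripper", "kwargs": {"deltas": [{"finger_gap": 0}, {"finger_gap": 0}, {"finger_gap": 0}, {"finger_gap": 0}, {"finger_gap": 0}, {"finger_gap": 0}]}}

```text
time_s: 15.05
eef_pos: [523.0, 349.5, 135.7]
eef_rot: [-180.0, -0.0, -162.0]
wrist_force: [1.0, 0.2, 1.7]
gripper_width: 0.276
gripper_force: 30.0
```

Emit:
{"fn": "shift_gripper", "kwargs": {"deltas": [{"finger_gap": 0, "dz": -0.8}, {"finger_gap": 0, "dz": -3}, {"finger_gap": 0, "dz": -6.5}, {"finger_gap": 0, "dz": -10}, {"finger_gap": 0, "dz": -13}, {"finger_gap": 0, "dz": -14.3}, {"finger_gap": 0, "dz": -14.5}, {"finger_gap": 0, "dz": -14.5}]}}

```text
time_s: 16.05
eef_pos: [522.5, 349.3, 279.0]
eef_rot: [-180.0, -0.1, -162.0]
wrist_force: [0.6, -1.0, -2.4]
gripper_width: 0.278
gripper_force: 30.0
```

Emit:
{"fn": "shift_gripper", "kwargs": {"deltas": [{"finger_gap": 0, "dx": 0.8, "dy": -2.3}, {"finger_gap": 0, "dx": 2.5, "dy": -7.2}, {"finger_gap": 0, "dx": 4.4, "dy": -12.6}, {"finger_gap": 0, "dx": 6.3, "dy": -18}, {"finger_gap": 0, "dx": 8.2, "dy": -23.4}, {"finger_gap": 0, "dx": 10, "dy": -28.6}, {"finger_gap": 0, "dx": 11.4, "dy": -32.7}, {"finger_gap": 0, "dx": 12.1, "dy": -34.6}]}}

```text
time_s: 17.05
eef_pos: [513.7, -19.2, 278.9]
eef_rot: [180.0, -0.1, -162.2]
wrist_force: [-0.4, 0.6, -1.9]
gripper_width: 0.28
gripper_force: 30.0
```

Emit:
{"fn": "shift_gripper", "kwargs": {"deltas": [{"finger_gap": 0}, {"finger_gap": 0}, {"finger_gap": 0}, {"finger_gap": 0}]}}

```text
time_s: 17.55
eef_pos: [514.7, -16.1, 280.5]
eef_rot: [180.0, -0.0, -162.0]
wrist_force: [0.5, 0.2, -1.8]
gripper_width: 0.283
gripper_force: 30.0
```

Run:
```python
from workcell import robot
import cv2,numpy as np,pickle
d={n:robot.grab_frame(n) for n in("wrist","scene","side")};pickle.dump(d,open("w4.pkl","wb"))
s=robot.state();print(s["eef_pos"],s["eef_rot"],s["q"],s["wrist_force"])
c=lambda im,x,y,w,h:cv2.resize(im[y:y+h,x:x+w,::-1],(400,300),interpolation=cv2.INTER_CUBIC)
cv2.imwrite("pics/m4.png",np.vstack([np.hstack([c(d["wrist"]["color"],220,150,200,150),c(d["scene"]["color"],220,150,160,120)]),
 np.hstack([c(d["scene"]["color"],280,180,80,60),c(d["side"]["color"],295,180,80,60)])]))
```

```text
[514.71418927 -16.45978124 280.6576244 ] [-1.79999716e+02  3.93805562e-03 -1.61988043e+02] [-7.53849668e+00 -6.61879292e+00  9.49672901e+01  1.44303825e-03
  9.16478275e+01 -1.15550413e+02] [-1.06693878 -0.52166801 -1.77009685]
```

View pics/m4.png

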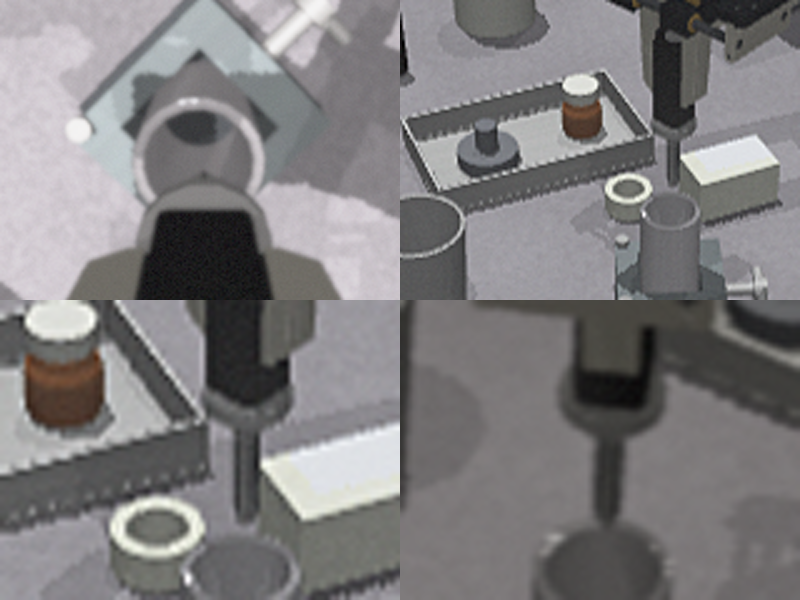

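The cap stands upright in the tray, clear of the jar. The blade hangs above the mouth, with its tip at about (329,224) in scene and (336.2,224) in side. I'll triangulate it relative to the mouth as seen by the same cameras.

Run:
```python
import pickle;from h import *
w=pickle.load(open("w4.pkl","rb"))
t,e=tri([ray(w["scene"],(329,224)),ray(w["side"],(336.2,224))])
m,e2=tri([ray(w["scene"],(328.1,234.4)),ray(w["side"],(335.4,234.2))])
print(t,e,m,e2,t-m)
R=toolax([180,0,-162])
for a in (152,0):pass
for k in range(9):
    th=np.radians(152-45*k);v=R.T@(21*np.array([np.cos(th),np.sin(th),0]));print(k,v.round(1)[:2])
for off in ([.3,-1,0],):print(R.T@np.array(off))
```

```text
[514.60713504 -17.45439344 164.79141854] 0.123692290678466 [515.71749702 -18.63356293 134.90465994] 0.21770613948744397 [-1.11036198  1.17916949 29.8867586 ]
0 [14.6 15.1]
1 [-0.4 21. ]
2 [-15.1  14.6]
3 [-21.   -0.4]
4 [-14.6 -15.1]
5 [  0.4 -21. ]
6 [ 15.1 -14.6]
7 [21.   0.4]
8 [14.6 15.1]
[ 2.37000395e-02 -1.04376161e+00 -1.27823932e-16]
```

Converted, 42 mm is 4.2, -1 mm is -0.1.

Emit:
{"fn": "shift_gripper", "kwargs": {"deltas": [{"finger_gap": 0, "dx": -0.05, "dy": -0.1}, {"finger_gap": 0, "dx": -0.05, "dy": -0.1, "dz": 1.2}, {"finger_gap": 0, "dx": -0.05, "dy": -0.1, "dz": 2.8}, {"finger_gap": 0, "dx": -0.05, "dy": -0.1, "dz": 3.9}, {"finger_gap": 0, "dx": -0.05, "dy": -0.1, "dz": 4.2}, {"finger_gap": 0, "dx": -0.05, "dy": -0.1, "dz": 4.2}, {"finger_gap": 0, "dx": -0.05, "dy": -0.1, "dz": 4.2}]}}

```text
time_s: 18.58
eef_pos: [515.8, -17.7, 239.3]
eef_rot: [-180.0, 0.1, -162.0]
wrist_force: [-0.0, 0.1, -1.0]
gripper_width: 0.277
gripper_force: 30.0
```

Emit:
{"fn": "shift_gripper", "kwargs": {"deltas": [{"finger_gap": 0, "dx": 0.5, "dy": 0.5}, {"finger_gap": 0, "dx": 0.9, "dy": 0.9}, {"finger_gap": 0, "dx": 1.2, "dy": 1.25}, {"finger_gap": 0, "dx": 1.46, "dy": 1.51}, {"finger_gap": 0, "dx": 1.46, "dy": 1.51}, {"finger_gap": 0, "dx": 1.46, "dy": 1.51}, {"finger_gap": 0, "dx": 1.46, "dy": 1.51}]}}

```text
time_s: 19.45
eef_pos: [497.3, -8.0, 239.0]
eef_rot: [-180.0, 0.0, -162.0]
wrist_force: [3.4, -1.4, -0.6]
gripper_width: 0.278
gripper_force: 30.0
```

The force is 3.7 N, directed at the screw side as intended. Now the first quarter.

Converted, -29.7 mm is -2.97, -26.6 mm is -2.66.

Emit:
{"fn": "shift_gripper", "kwargs": {"deltas": [{"finger_gap": 0, "dx": -0.32, "dy": 0.26}, {"finger_gap": 0, "dx": -0.69, "dy": 0.44}, {"finger_gap": 0, "dx": -1.09, "dy": 0.56}, {"finger_gap": 0, "dx": -1.5, "dy": 0.59}, {"finger_gap": 0, "dx": -1.91, "dy": 0.54}, {"finger_gap": 0, "dx": -2.3, "dy": 0.42}, {"finger_gap": 0, "dx": -2.66, "dy": 0.21}, {"finger_gap": 0, "dx": -2.97, "dy": -0.05}]}}

```text
time_s: 20.45
eef_pos: [525.4, 0.9, 238.4]
eef_rot: [180.0, -0.0, -162.0]
wrist_force: [-2.5, -1.7, -1.6]
gripper_width: 0.277
gripper_force: 30.0
```

Emit:
{"fn": "shift_gripper", "kwargs": {"deltas": [{"finger_gap": 0}, {"finger_gap": 0}]}}

```text
time_s: 20.7
eef_pos: [525.3, 0.9, 238.5]
eef_rot: [180.0, 0.0, -162.0]
wrist_force: [-1.8, -2.2, -3.8]
gripper_width: 0.277
gripper_force: 30.0
```

Converted, -29.7 mm is -2.97, -26.6 mm is -2.66.

Emit:
{"fn": "shift_gripper", "kwargs": {"deltas": [{"finger_gap": 0, "dx": -0.26, "dy": -0.32}, {"finger_gap": 0, "dx": -0.44, "dy": -0.69}, {"finger_gap": 0, "dx": -0.56, "dy": -1.09}, {"finger_gap": 0, "dx": -0.59, "dy": -1.5}, {"finger_gap": 0, "dx": -0.54, "dy": -1.91}, {"finger_gap": 0, "dx": -0.42, "dy": -2.3}, {"finger_gap": 0, "dx": -0.21, "dy": -2.66}, {"finger_gap": 0, "dx": 0.05, "dy": -2.97}]}}

```text
time_s: 21.7
eef_pos: [534.1, -27.5, 238.8]
eef_rot: [180.0, 0.0, -162.0]
wrist_force: [-1.8, 2.5, -2.6]
gripper_width: 0.28
gripper_force: 30.0
```

Emit:
{"fn": "shift_gripper", "kwargs": {"deltas": [{"finger_gap": 0}, {"finger_gap": 0}]}}

```text
time_s: 21.95
eef_pos: [534.0, -27.5, 238.7]
eef_rot: [-180.0, 0.0, -162.0]
wrist_force: [-2.7, 1.6, -0.9]
gripper_width: 0.279
gripper_force: 30.0
```

Emit:
{"fn": "shift_gripper", "kwargs": {"deltas": [{"finger_gap": 0, "dx": 0.32, "dy": -0.26}, {"finger_gap": 0, "dx": 0.69, "dy": -0.44}, {"finger_gap": 0, "dx": 1.09, "dy": -0.56}, {"finger_gap": 0, "dx": 1.5, "dy": -0.59}, {"finger_gap": 0, "dx": 1.91, "dy": -0.54}, {"finger_gap": 0, "dx": 2.3, "dy": -0.42}, {"finger_gap": 0, "dx": 2.66, "dy": -0.21}, {"finger_gap": 0, "dx": 2.97, "dy": 0.05}]}}

```text
time_s: 22.95
eef_pos: [505.5, -36.3, 238.8]
eef_rot: [-180.0, 0.0, -162.0]
wrist_force: [2.3, 2.4, -2.2]
gripper_width: 0.278
gripper_force: 30.0
```

Emit:
{"fn": "shift_gripper", "kwargs": {"deltas": [{"finger_gap": 0}, {"finger_gap": 0}]}}

```text
time_s: 23.2
eef_pos: [505.7, -36.3, 238.8]
eef_rot: [-180.0, 0.0, -162.0]
wrist_force: [1.4, 1.2, -1.0]
gripper_width: 0.28
gripper_force: 30.0
```

The rows are not in the units I measure in: shifts go in cm and turns go in units of 10 degrees. I convert before sending: -0.7 mm is -0.07, 0.7 mm is 0.07.

Emit:
{"fn": "shift_gripper", "kwargs": {"deltas": [{"finger_gap": 0, "dx": 0.07, "dy": -0.07}, {"finger_gap": 0, "dx": 0.07, "dy": -0.07}, {"finger_gap": 0, "dx": 0.07, "dy": -0.07}]}}

```text
time_s: 23.58
eef_pos: [505.3, -37.1, 238.8]
eef_rot: [-180.0, 0.0, -162.0]
wrist_force: [2.6, 2.6, 0.1]
gripper_width: 0.281
gripper_force: 30.0
```

Emit:
{"fn": "shift_gripper", "kwargs": {"deltas": [{"finger_gap": 0, "dx": 0.26, "dy": 0.32}, {"finger_gap": 0, "dx": 0.44, "dy": 0.69}, {"finger_gap": 0, "dx": 0.56, "dy": 1.09}, {"finger_gap": 0, "dx": 0.59, "dy": 1.5}, {"finger_gap": 0, "dx": 0.54, "dy": 1.91}, {"finger_gap": 0, "dx": 0.42, "dy": 2.3}, {"finger_gap": 0, "dx": 0.21, "dy": 2.66}, {"finger_gap": 0, "dx": -0.05, "dy": 2.97}]}}

```text
time_s: 24.58
eef_pos: [496.2, -8.9, 238.5]
eef_rot: [-180.0, -0.1, -162.0]
wrist_force: [1.5, -3.7, -2.3]
gripper_width: 0.28
gripper_force: 30.0
```

Emit:
{"fn": "shift_gripper", "kwargs": {"deltas": [{"finger_gap": 0}, {"finger_gap": 0}, {"finger_gap": 0}]}}

```text
time_s: 24.95
eef_pos: [496.4, -8.9, 238.5]
eef_rot: [-180.0, -0.0, -162.0]
wrist_force: [3.5, -3.4, -1.7]
gripper_width: 0.278
gripper_force: 30.0
```

Emit:
{"fn": "shift_gripper", "kwargs": {"deltas": [{"finger_gap": 0, "dx": -0.5, "dy": -0.5}, {"finger_gap": 0, "dx": -1.53, "dy": -1.44}, {"finger_gap": 0, "dx": -1.53, "dy": -1.44}, {"finger_gap": 0, "dx": -1.53, "dy": -1.44, "dz": -1.2}, {"finger_gap": 0, "dx": -1.53, "dy": -1.44, "dz": -3}, {"finger_gap": 0, "dx": -1.53, "dy": -1.44, "dz": -4.2}, {"finger_gap": 0, "dx": -1.53, "dy": -1.44, "dz": -4.2}]}}

```text
time_s: 25.82
eef_pos: [516.3, -17.7, 282.9]
eef_rot: [-179.9, 0.2, -162.0]
wrist_force: [-0.1, 1.1, -1.7]
gripper_width: 0.279
gripper_force: 30.0
```

Emit:
{"fn": "shift_gripper", "kwargs": {"deltas": [{"finger_gap": 0, "dx": -0.8, "dy": 2.3}, {"finger_gap": 0, "dx": -2.5, "dy": 7.2}, {"finger_gap": 0, "dx": -4.4, "dy": 12.6}, {"finger_gap": 0, "dx": -6.3, "dy": 18}, {"finger_gap": 0, "dx": -8.2, "dy": 23.4}, {"finger_gap": 0, "dx": -10, "dy": 28.7}, {"finger_gap": 0, "dx": -11.4, "dy": 32.8}, {"finger_gap": 0, "dx": -12.05, "dy": 34.7}]}}

```text
time_s: 26.82
eef_pos: [522.2, 351.7, 279.7]
eef_rot: [180.0, -0.1, -161.9]
wrist_force: [-0.2, 0.2, -1.6]
gripper_width: 0.278
gripper_force: 30.0
```

Emit:
{"fn": "shift_gripper", "kwargs": {"deltas": [{"finger_gap": 0}, {"finger_gap": 0}, {"finger_gap": 0}]}}

```text
time_s: 27.2
eef_pos: [523.4, 348.1, 280.9]
eef_rot: [-180.0, 0.0, -162.1]
wrist_force: [0.5, -0.0, -1.6]
gripper_width: 0.277
gripper_force: 30.0
```

Run:
```python
from workcell import robot
import cv2,numpy as np
d={n:robot.grab_frame(n) for n in("scene","side")}
s=robot.state();print(s["eef_pos"],s["eef_rot"],s["wrist_force"])
c=lambda im,x,y,w,h:cv2.resize(im[y:y+h,x:x+w,::-1],(400,300),interpolation=cv2.INTER_CUBIC)
cv2.imwrite("pics/m5.png",np.hstack([c(d["scene"]["color"],370,250,160,120),c(d["side"]["color"],140,330,160,120)]))
```

```text
[523.39384616 348.47595708 280.91783155] [-1.79994873e+02  1.95208623e-02 -1.62113159e+02] [-1.37593985 -0.47498421 -2.05671331]
```

View pics/m5.png

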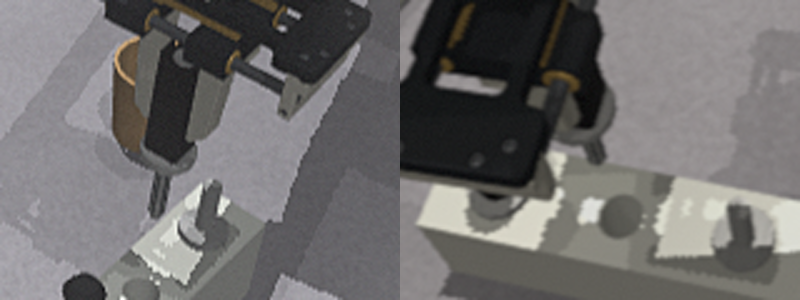

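The tool is held straight, and the empty middle hole is visible at about (622,215) in the side crop. The arm is back at the pick-up x,y to within 1 mm, so I'm lowering it.

Converted, 140 mm is 14, 132 mm is 13.2.

Emit:
{"fn": "shift_gripper", "kwargs": {"deltas": [{"finger_gap": 0, "dz": 3}, {"finger_gap": 0, "dz": 5.5}, {"finger_gap": 0, "dz": 7.5}, {"finger_gap": 0, "dz": 9.5}, {"finger_gap": 0, "dz": 11.5}, {"finger_gap": 0, "dz": 13.2}, {"finger_gap": 0, "dz": 14}, {"finger_gap": 0, "dz": 14}]}}

```text
time_s: 28.3
eef_pos: [522.7, 349.4, 140.0]
eef_rot: [-180.0, -0.1, -162.0]
wrist_force: [0.0, 0.1, -0.6]
gripper_width: 0.281
gripper_force: 30.0
```

Emit:
{"fn": "shift_gripper", "kwargs": {"deltas": [{"finger_gap": 0, "dz": 0.15}, {"finger_gap": 0, "dz": 0.3}, {"finger_gap": 0, "dz": 0.45}, {"finger_gap": 0, "dz": 0.45}]}}

```text
time_s: 28.8
eef_pos: [523.0, 349.5, 136.1]
eef_rot: [-180.0, -0.0, -162.0]
wrist_force: [-1.2, -0.9, -1.3]
gripper_width: 0.282
gripper_force: 30.0
```

Converted, 1 mm is 0.1, 0.5 mm is 0.05.

Emit:
{"fn": "shift_gripper", "kwargs": {"deltas": [{"finger_gap": 0, "dz": 0.05}, {"finger_gap": 0, "dz": 0.1}, {"finger_gap": 0, "dz": 0.1}]}}

```text
time_s: 29.18
eef_pos: [523.1, 349.6, 135.7]
eef_rot: [180.0, 0.0, -162.0]
wrist_force: [-1.5, -1.1, 3.5]
gripper_width: 0.275
gripper_force: 30.0
```

Emit:
{"fn": "shift_gripper", "kwargs": {"deltas": [{"finger_gap": 0.6}, {"finger_gap": 0.6}, {"finger_gap": 0.6}, {"finger_gap": 0.6}, {"finger_gap": 0.6}, {"finger_gap": 0.6, "dz": -3}, {"finger_gap": 0.6, "dz": -7.5}, {"finger_gap": 0.6, "dz": -12.5}]}}

```text
time_s: 30.18
eef_pos: [522.6, 349.3, 260.6]
eef_rot: [-180.0, -0.1, -162.0]
wrist_force: [0.6, -0.4, 0.7]
gripper_width: 0.602
gripper_force: 0.0
```

Emit:
{"fn": "shift_gripper", "kwargs": {"deltas": [{"finger_gap": 0.6, "dx": 2, "dy": -4}, {"finger_gap": 0.6, "dx": 4, "dy": -9}, {"finger_gap": 0.6, "dx": 6, "dy": -13}, {"finger_gap": 0.6, "dx": 6, "dy": -15}, {"finger_gap": 0.6, "dx": 6, "dy": -15}, {"finger_gap": 0.6, "dx": 6, "dy": -15}]}}

```text
time_s: 30.92
eef_pos: [512.4, 189.3, 260.1]
eef_rot: [180.0, 0.0, -162.0]
wrist_force: [-0.1, 0.3, 0.3]
gripper_width: 0.6
gripper_force: 0.0
```

Run:
```python
from workcell import robot
import cv2,numpy as np,pickle
d={n:robot.grab_frame(n) for n in("scene","side")};o=pickle.load(open("f0.pkl","rb"))
for n,(x,y,w,h) in (("side",(140,375,180,90)),):
    print(abs(d[n]["color"][y:y+h,x:x+w].astype(int)-o[n]["color"][y:y+h,x:x+w]).mean())
c=lambda im,x,y,w,h:cv2.resize(im[y:y+h,x:x+w,::-1],(400,300),interpolation=cv2.INTER_CUBIC)
cv2.imwrite("pics/m6.png",np.vstack([np.hstack([c(d["scene"]["color"],370,300,160,120),c(d["side"]["color"],140,360,160,120)]),np.hstack([c(d["scene"]["color"],200,150,160,120),c(d["side"]["color"],310,130,160,120)])]))
```

```text
19.98335390946502
```

View pics/m6.png

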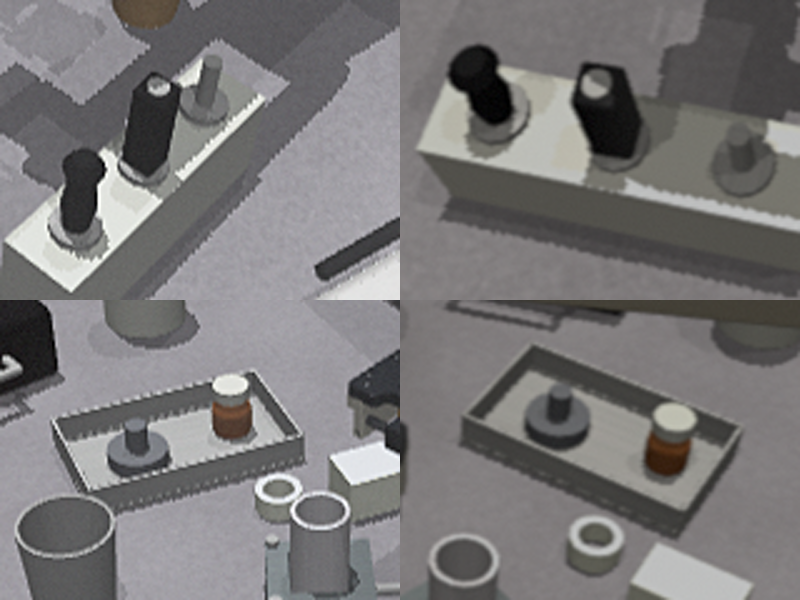

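The deburrer is seated upright in its middle hole between the two other tools. The cap stands flat in the tray clear of the jar, and nothing else has moved. Handing in.

```bash
python3 -c "
from workcell import robot
print(robot.hand_in())"
```

```text
the job is handed in; nothing more can be done
None
```

I handed the job in at about 31 s, with no verdict returned: the cap stands upright in the tray, the tube's inner edge was deburred clockwise from the screw side and back at about 2–5 N (wrist force checked at each quarter turn), and the deburrer is fully down in its hole.

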